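# Set the stock tags on the thread rack

### The arm

A 6-joint arm with a two-finger parallel gripper is mounted at the origin on a cart in front of the work surface, level with it; the furniture and walls round the work are solid. World frame = base frame: x ahead of the robot, y to its left, z up, the work surface at z = 0. Lengths are in m, angles in rad, forces in N, time in s.
With the tool pointing down it reaches from about 0.35 to 0.775 m from the base axis. Payload 5.5 kg.
Tool frame: the origin (TCP) lies at the very end of the fingers, on their centre line; the grasp point (between the pads) lies 19 mm behind it (env.grip_point_offset is the distance from the TCP to the grasp point, in m); z points along the fingers, y is the line along which they close (so a half turn about z gives the same grasp; the last joint's range is limited). The gripper opens to 85 mm and grips with 20 to 120 N. Pads are 22 mm wide; open, the fingers measure 114 mm over their backs; the gripper's body (76 mm by 85 mm) begins 54 mm behind the grasp point. The pads swing forward as they close: fully open they stand 13 mm farther back than shut.
Start: joints at [-0.14, 0.313, 0.046, 1.304, 0, 1.431], TCP at [0.575, -0, 0.231] pointing down, gripper open.
Joint ranges: [-2.76, 2.76], [-0.86, 1.69], [-1.03, 1.26], [-2.2, 2.34], [-1.47, 1.5], [-3.14, 3.14]. Speed limits (rad/s): [2.57, 2.57, 3.14, 3.14, 3.14, 3.14].

### API

Orientations are given as a unit quaternion [w, x, y, z].
In Python, from workcell import sensors, imaging, workorder, env gives the robot as it stands.
- The arm moves only by the shell command python3 -m handwheel 'ROWS' [FORCE]. ROWS is JSON, a list of rows, each a list of 5 numbers: the shift along the tool's x, y, z in mm, then the turn about the tool's z in rad, then the opening, from 0 (shut) to 1 (fully open). A call has 1 to 8 rows; each row is the pose to reach, as a shift and turn from the pose commanded when the call began, along the tool's axes at that moment; what a row does not reach only later rows make up. A row lasts 1/10 s, in which the tool goes at most 50 mm and 8.59 degrees, less where a joint would pass 70% of its speed; a pose out of reach is approached as far as the arm can. A call with a gripper value outside its range is refused whole. The fingers move at their own pace and stop on an object; FORCE is the grip in N (left out, the last holds). Time passes only in rows, so rows that repeat a pose let the fingers close. It gives the time, the measured TCP pose, the force, the opening and the grip force at its end, in the units of the state.
- sensors.get_state(): the state, without advancing time (a new reading comes with each control period).
- imaging.read_camera(name): name is "scene" or "side" or "wrist"; returns a dict with "color" (384x512x3 uint8, blue, green, red), "z_map" (384x512 float32, m along the optical axis (not along the pixel's ray), 0 where there is no reading), "fx", "fy", "cx", "cy" (pixels), "xyz" and "rotation" of the camera in the world. Camera axes: x right, y down, z forward; pixel columns grow to the right and rows downward; lengths in m; the calibration is good to about 2 mm. A picture is of the moment at which its call begins.
- workorder.hand_in(): hands the job in; it is judged then, once.
The state is a dict: "clock": time; "joint_pos": joint angles; "qvel": joint speeds; "tau": joint torques, N m; "tcp_pos": TCP position; "orientation": TCP orientation; "wrist_force": force on the tool from outside, world axes, zero at the start; "ft_torque": the same for the moment, N m; "finger_gap": finger opening in m; "grip_force": force on a finger pad.
Only numpy, scipy, OpenCV 4.12 (cv2) and the standard library are available. Lean on these libraries where they do the work, as an engineer would, in place of code of your own. Each camera call takes 0.05 s, during which the arm holds its last target. There are 200 camera calls.

### The job

Bring the four hinged stock tags on the thread rack up to date by pushing them over with the fingertips: the tag of every bin that holds a spool must lean back over its bin, and the tag of the empty bin must lean forward, away from its bin, each resting against its stop. Push only the tags that stand wrong, pick nothing up, do not touch the spools, and leave the other things on the rack where they lie.

Things in the scene. Friction and masses are not known exactly. Their poses are not given: they have to be found in the camera images.
- rack: Stock rack, fixed: wooden base 200 x 410 x 12 mm, 78 mm of it in front of the rail; two end posts to 105 mm height, 199 mm either side of the middle, carry a level 8 mm rail, centre 90 mm above the bench. Origin: on the bench below the rail's middle. x: from rail to bins, y: along the rail, z up. Four places at y = +-47.5 and +-142.5 mm, each one bin behind and one tag on the rail, in varying order.
- bin_a: Open grey bin, fixed, 84 x 84 mm, 36 mm high, walls and floor 3 mm. Origin: centre of its underside, 12 mm above the bench and 68 mm behind the rail. It holds one thread spool.
- bin_b: Open grey bin, fixed, 84 x 84 mm, 36 mm high, walls and floor 3 mm. Origin: centre of its underside, 12 mm above the bench and 68 mm behind the rail. It holds one thread spool.
- bin_c: Open grey bin, fixed, 84 x 84 mm, 36 mm high, walls and floor 3 mm. Origin: centre of its underside, 12 mm above the bench and 68 mm behind the rail. It holds one thread spool.
- bin_d: Open grey bin, fixed, 84 x 84 mm, 36 mm high, walls and floor 3 mm. Origin: centre of its underside, 12 mm above the bench and 68 mm behind the rail. It is the empty one: no spool in it.
- clip_a: Fixed dark steel hinge clip (two collars of 16 mm diameter, 54 mm over all along the rail) that carries tag a. Origin: on the tag's hinge axis, the centre line of the rail, at the tag's middle, 90 mm above the bench. Axes as the rack's.
- tag_a (a joint): Hinge of tag a, a free-swinging 45 g aluminium plate 40 mm wide along the rail, 4 mm thick, 70 mm from axis to top edge with an 8 mm bead; raised disc on the robot side, two bars on the bin side. Rad: 0 upright; positive leans back over the bin (stocked), stop at +0.61; negative leans forward to the robot (reorder), stop at -0.61. Pushed past upright, it falls to the far stop and stays.
- tag_a_tip (a point): Middle of the top edge of tag a, 70 mm from its hinge axis: at either stop 40 mm to the side of the axis and 57 mm above it (147 mm above the bench).
- clip_b: Fixed dark steel hinge clip (two collars of 16 mm diameter, 54 mm over all along the rail) that carries tag b. Origin: on the tag's hinge axis, the centre line of the rail, at the tag's middle, 90 mm above the bench. Axes as the rack's.
- tag_b (a joint): Hinge of tag b, a free-swinging 45 g aluminium plate 40 mm wide along the rail, 4 mm thick, 70 mm from axis to top edge with an 8 mm bead; raised disc on the robot side, two bars on the bin side. Rad: 0 upright; positive leans back over the bin (stocked), stop at +0.61; negative leans forward to the robot (reorder), stop at -0.61. Pushed past upright, it falls to the far stop and stays.
- tag_b_tip (a point): Middle of the top edge of tag b, 70 mm from its hinge axis: at either stop 40 mm to the side of the axis and 57 mm above it (147 mm above the bench).
- clip_c: Fixed dark steel hinge clip (two collars of 16 mm diameter, 54 mm over all along the rail) that carries tag c. Origin: on the tag's hinge axis, the centre line of the rail, at the tag's middle, 90 mm above the bench. Axes as the rack's.
- tag_c (a joint): Hinge of tag c, a free-swinging 45 g aluminium plate 40 mm wide along the rail, 4 mm thick, 70 mm from axis to top edge with an 8 mm bead; raised disc on the robot side, two bars on the bin side. Rad: 0 upright; positive leans back over the bin (stocked), stop at +0.61; negative leans forward to the robot (reorder), stop at -0.61. Pushed past upright, it falls to the far stop and stays.
- tag_c_tip (a point): Middle of the top edge of tag c, 70 mm from its hinge axis: at either stop 40 mm to the side of the axis and 57 mm above it (147 mm above the bench).
- clip_d: Fixed dark steel hinge clip (two collars of 16 mm diameter, 54 mm over all along the rail) that carries tag d. Origin: on the tag's hinge axis, the centre line of the rail, at the tag's middle, 90 mm above the bench. Axes as the rack's.
- tag_d (a joint): Hinge of tag d, a free-swinging 45 g aluminium plate 40 mm wide along the rail, 4 mm thick, 70 mm from axis to top edge with an 8 mm bead; raised disc on the robot side, two bars on the bin side. Rad: 0 upright; positive leans back over the bin (stocked), stop at +0.61; negative leans forward to the robot (reorder), stop at -0.61. Pushed past upright, it falls to the far stop and stays.
- tag_d_tip (a point): Middle of the top edge of tag d, 70 mm from its hinge axis: at either stop 40 mm to the side of the axis and 57 mm above it (147 mm above the bench).
- thread_spool_1: Loose spool of brown thread, about 42 mm across and 55 mm high, standing upright in a bin (top at most 70 mm above the bench), with a loose thread end. Origin: on its underside, about 12 mm beside the spool's axis. Not to be touched.
- thread_spool_2: Loose spool of black thread, about 42 mm across and 62 mm high, standing upright in a bin (top at most 77 mm above the bench), with a loose thread end. Origin: on its underside, about 12 mm beside the spool's axis. Not to be touched.
- thread_spool_3: Loose spool of cream thread, about 42 mm across and 45 mm high, standing upright in a bin (top at most 60 mm above the bench), with a loose thread end. Origin: on its underside, about 12 mm beside the spool's axis. Not to be touched.
- buckle_2: Loose brass buckle, 42 x 30 x 11 mm, lying on the rack's base in front of the rail. Origin: middle of its underside. Leave alone.
- beeswax: Loose block of beeswax, 32 x 46 x 18 mm, lying on the rack's base in front of the rail. Origin: middle of its underside. Leave alone.
- girth_ring: Loose steel ring, 45 mm across, 8 mm thick, lying on the rack's base in front of the rail. Origin: middle of its underside. Leave alone.

How it is judged:
At the end, for the whole second after the job is handed in: The tags of the three bins with a spool lean back over their bins (beyond +0.5 rad), the tag of the empty bin leans forward (below -0.5 rad), all at rest; spools, buckle, beeswax and ring lie within 15 mm of where they were (((horizontal distance between clip_a and bin_d below 0.085 m and value of joint tag_a below -0.5 rad) or (not (horizontal distance between clip_a and bin_d below 0.085 m) and value of joint tag_a above 0.5 rad)) and velocity of joint tag_a between -0.1 and 0.1 rad/s and ((horizontal distance between clip_b and bin_d below 0.085 m and value of joint tag_b below -0.5 rad) or (not (horizontal distance between clip_b and bin_d below 0.085 m) and value of joint tag_b above 0.5 rad)) and velocity of joint tag_b between -0.1 and 0.1 rad/s and ((horizontal distance between clip_c and bin_d below 0.085 m and value of joint tag_c below -0.5 rad) or (not (horizontal distance between clip_c and bin_d below 0.085 m) and value of joint tag_c above 0.5 rad)) and velocity of joint tag_c between -0.1 and 0.1 rad/s and ((horizontal distance between clip_d and bin_d below 0.085 m and value of joint tag_d below -0.5 rad) or (not (horizontal distance between clip_d and bin_d below 0.085 m) and value of joint tag_d above 0.5 rad)) and velocity of joint tag_d between -0.1 and 0.1 rad/s and distance of each of thread_spool_1, thread_spool_2, thread_spool_3, buckle_2, beeswax, girth_ring from where it was at the start of the episode below 0.015 m); the robot touches nothing.
It fails at once if a spool is pushed or lifted (moved more than 15 mm) (distance of any of thread_spool_1, thread_spool_2, thread_spool_3 from where it was at the start of the episode above 0.015 m).
It fails at once if the buckle, beeswax or ring is moved more than 15 mm (distance of any of buckle_2, beeswax, girth_ring from where it was at the start of the episode above 0.015 m).
It fails at once if the robot touches a spool (contact force between any of the arm, the fingers and thread_spool_1 above 1 N or contact force between any of the arm, the fingers and thread_spool_2 above 1 N or contact force between any of the arm, the fingers and thread_spool_3 above 1 N).
It fails at once if a tag that stood right from the start is pushed well off its stop (by more than 0.3 rad) ((not (horizontal distance between clip_a and bin_d below 0.085 m) and value of joint tag_a below 0.3 rad) or (horizontal distance between clip_b and bin_d below 0.085 m and value of joint tag_b above -0.3 rad) or (horizontal distance between clip_c and bin_d below 0.085 m and value of joint tag_c above -0.3 rad) or (horizontal distance between clip_d and bin_d below 0.085 m and value of joint tag_d above -0.3 rad)).
It also fails if it takes over 61 s, if anything falls off the work surface, if the arm or the gripper's body presses on something with over 40 N, if the wrist force passes 120 N, or if a joint passes its speed limit or range.

## Working session

There is one attempt and no reset: what is moved stays moved. The work goes in short steps, Python scripts to look and compute and a shell command to move; the robot and the scene stay as the last step left them, time stands still between calls to the robot, and variables do not carry over. Pictures are saved under pics/ and viewed, at most 10 in all, crops included, and the job is handed in when it is done.

```bash
mkdir -p pics; python3 - <<'E'
from workcell import sensors, imaging
import cv2, numpy as np
s=sensors.get_state(); print(s['clock'],s['tcp_pos'],s['orientation'])
for n in ["scene","side"]:
    c=imaging.read_camera(n); cv2.imwrite(f"pics/{n}0.png",c['color']); np.savez(f"{n}0.npz",**c)
    print(n,c['xyz'],np.round(c['rotation'],3).tolist(),c['fx'],c['cx'],c['cy'])
E
```

```text
0.0 [5.74463805e-01 6.91460269e-05 2.30393099e-01] [-7.53029311e-04  7.07111259e-01  7.07101678e-01 -5.63179116e-04]
scene [ 0.19606306 -0.62994448  0.67732624] [-0.401, 0.869, -0.262, 0.122] 483.1657868750749 247.2065748419658 190.10389730651423
side [0.50989487 0.54817738 0.6621125 ] [0.016, -0.02, 0.903, -0.428] 458.7187089495904 255.07098492983607 200.26439979794284
```

View pics/scene0.png

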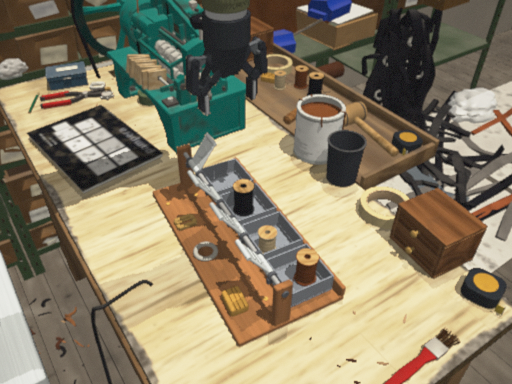

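View pics/side0.png

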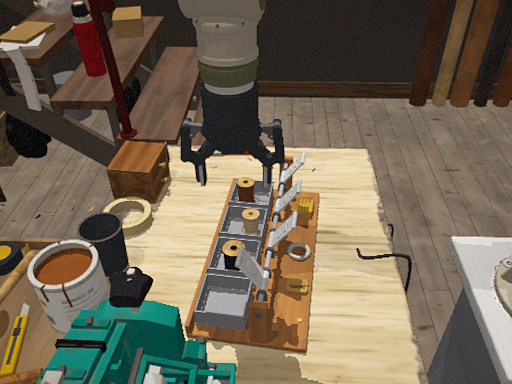

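The scene view shows the empty bin at the far end (215,175 in scene; 225,300 in side). The spools are black (243,195), cream (267,237) and brown (307,265). I'll zoom in and build a height map from the depth.

```bash
cat > h.py <<'E'
import numpy as np
def cloud(c):
    z=c['z_map']; v,u=np.mgrid[:z.shape[0],:z.shape[1]]
    p=np.stack([(u-c['cx'])/c['fx']*z,(v-c['cy'])/c['fy']*z,z],-1)
    return p@np.array(c['rotation']).reshape(3,3).T+c['xyz']
E
python3 - <<'E'
import numpy as np,cv2
from h import *
ims=[]
for n,(x0,x1,y0,y1) in dict(scene=(140,350,125,345),side=(180,330,145,355)).items():
    c=np.load(n+'0.npz'); ims.append(cv2.resize(c['color'][y0:y1,x0:x1],(390,560),interpolation=cv2.INTER_CUBIC))
    P=cloud(c); C=c['color'].astype(int)
    hsv=cv2.cvtColor(c['color'],cv2.COLOR_BGR2HSV)
    ok=(c['z_map']>0)&(P[...,0]>.3)&(P[...,0]<.85)&(abs(P[...,1])<.4)
    for nm,m in dict(tagtip=ok&(P[...,2]>.125)&(P[...,2]<.16)&(hsv[...,1]<60)).items():
        k,l,st,ce=cv2.connectedComponentsWithStats(m.astype('uint8'))
        for i in range(1,k):
            if st[i,4]>15: q=P[l==i]; print(n,nm,st[i],q.min(0).round(3),q.mean(0).round(3),q.max(0).round(3))
    m=ok&(P[...,2]>.095)&(P[...,2]<.112)&(hsv[...,1]>90)
    k,l,st,ce=cv2.connectedComponentsWithStats(m.astype('uint8'))
    for i in range(1,k):
        if st[i,4]>10: q=P[l==i]; print(n,'post',ce[i].round(),st[i,4],q.mean(0).round(3))
cv2.imwrite('pics/crop0.png',np.hstack(ims))
E
```

```text
Traceback (most recent call last):
  File "h.py", line 5, in cloud
    return p@np.array(c['rotation']).reshape(3,3).T+c['xyz']
             ~~~~~~~~~~~~~~~~~~~~~~~~~~~~~~~^^^^^
ValueError: cannot reshape array of size 4 into shape (3,3)
```

```bash
cat > h.py <<'E'
import numpy as np
from scipy.spatial.transform import Rotation as R
def cloud(c):
    z=c['z_map']; v,u=np.mgrid[:z.shape[0],:z.shape[1]]
    p=np.stack([(u-c['cx'])/c['fx']*z,(v-c['cy'])/c['fy']*z,z],-1)
    w,x,y,zz=c['rotation']
    return p@R.from_quat([x,y,zz,w]).as_matrix().T+c['xyz']
E
cat > m.py <<'E'
import numpy as np,cv2
from h import *
ims=[]
for n,(x0,x1,y0,y1) in dict(scene=(140,350,125,345),side=(180,330,145,355)).items():
    c=np.load(n+'0.npz'); ims.append(cv2.resize(c['color'][y0:y1,x0:x1],(390,560),interpolation=cv2.INTER_CUBIC))
    P=cloud(c)
    hsv=cv2.cvtColor(c['color'],cv2.COLOR_BGR2HSV)
    ok=(c['z_map']>0)&(P[...,0]>.3)&(P[...,0]<.85)&(abs(P[...,1])<.4)
    for nm,m in dict(tagtip=ok&(P[...,2]>.125)&(P[...,2]<.16)&(hsv[...,1]<60),post=ok&(P[...,2]>.095)&(P[...,2]<.112)&(hsv[...,1]>90)).items():
        k,l,st,ce=cv2.connectedComponentsWithStats(m.astype('uint8'))
        for i in range(1,k):
            if st[i,4]>12: q=P[l==i]; print(n,nm,ce[i].round(),st[i,4],q.min(0).round(3),q.mean(0).round(3),q.max(0).round(3))
cv2.imwrite('pics/crop0.png',np.hstack(ims))
E
python3 m.py
```

```text
scene tagtip [167.  70.] 34 [0.627 0.354 0.128] [0.63  0.374 0.142] [0.636 0.397 0.149]
scene tagtip [177.  72.] 54 [0.626 0.303 0.141] [0.634 0.329 0.152] [0.641 0.352 0.159]
scene tagtip [169.  81.] 30 [0.6   0.315 0.125] [0.619 0.343 0.129] [0.627 0.363 0.146]
scene tagtip [210.  94.] 16 [0.645 0.192 0.145] [0.651 0.202 0.149] [0.658 0.215 0.152]
scene tagtip [170. 101.] 112 [0.563 0.24  0.125] [0.578 0.255 0.129] [0.596 0.274 0.136]
scene tagtip [208. 145.] 225 [0.544 0.032 0.125] [0.557 0.052 0.138] [0.57  0.076 0.151]
scene tagtip [197. 181.] 136 [ 0.475 -0.056  0.126] [ 0.484 -0.038  0.142] [ 0.496 -0.011  0.152]
scene tagtip [220. 214.] 158 [ 0.465 -0.149  0.125] [ 0.474 -0.132  0.142] [ 0.487 -0.108  0.151]
scene tagtip [246. 252.] 197 [ 0.454 -0.244  0.125] [ 0.464 -0.225  0.143] [ 0.477 -0.203  0.151]
scene post [172. 110.] 137 [0.558 0.218 0.095] [0.581 0.258 0.105] [0.637 0.4   0.112]
scene post [228. 100.] 104 [0.659 0.219 0.095] [0.711 0.228 0.103] [0.761 0.237 0.112]
scene post [310. 111.] 116 [0.828 0.047 0.102] [0.841 0.082 0.104] [0.85  0.112 0.107]
scene post [183
[... 370 characters left out ...]
ip [290. 224.] 189 [ 0.474 -0.052  0.125] [ 0.485 -0.029  0.14 ] [ 0.497 -0.011  0.151]
side tagtip [244. 261.] 341 [0.544 0.036 0.125] [0.557 0.058 0.138] [0.57  0.077 0.151]
side tagtip [207. 381.] 15 [0.584 0.251 0.127] [0.589 0.258 0.138] [0.594 0.269 0.16 ]
side tagtip [220. 381.] 70 [0.564 0.25  0.126] [0.574 0.255 0.133] [0.582 0.267 0.158]
side post [288. 159.] 53 [ 0.478 -0.287  0.095] [ 0.486 -0.276  0.103] [ 0.493 -0.271  0.107]
side post [ 78. 265.] 584 [0.815 0.006 0.1  ] [0.835 0.044 0.103] [0.85  0.085 0.106]
side post [ 67. 297.] 14 [0.827 0.111 0.095] [0.828 0.112 0.104] [0.829 0.113 0.11 ]
side post [259. 307.] 200 [0.518 0.108 0.095] [0.533 0.118 0.103] [0.547 0.123 0.109]
```

View pics/crop0.png

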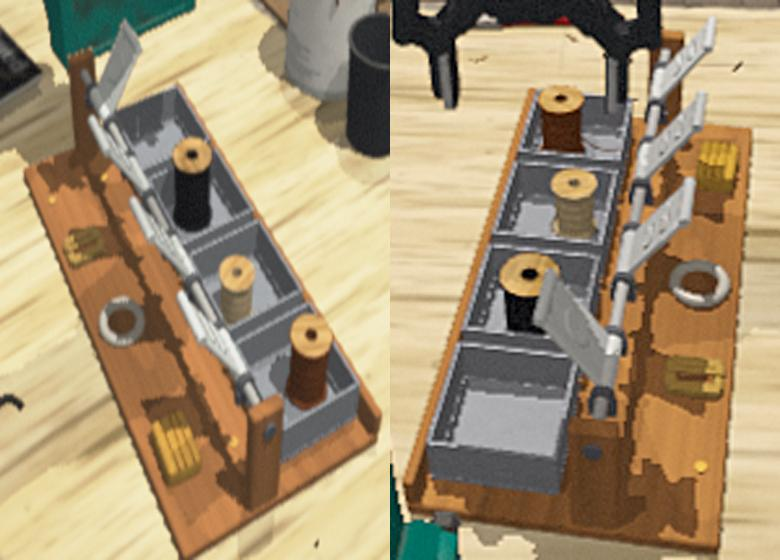

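The crop confirms it. The tag at the empty bin (far end, y'=+142.5) leans back and the other three lean forward, so all four are wrong. The post tops are 0.398 m apart, as given. That puts the rack middle at (0.5095, -0.0825) with its yaw at -0.113 rad. First I'll close the fingers and align the tool with the rack.

```bash
python3 -m handwheel '[[0,0,0,0.06,0],[0,0,0,0.113,0],[0,0,0,0.113,0],[0,0,0,0.113,0],[0,0,0,0.113,0],[0,0,0,0.113,0],[0,0,0,0.113,0],[0,0,0,0.113,0]]' 20
cat > r.py <<'E'
from workcell import sensors
import numpy as np
s=sensors.get_state(); a=.113
d=s['tcp_pos'][:2]-np.array([.5095,-.0825])
print('rack x,y,z mm',1e3*(d@[np.cos(a),-np.sin(a)]),1e3*(d@[np.sin(a),np.cos(a)]),1e3*s['tcp_pos'][2],s['finger_gap'],s['clock'],s['wrist_force'])
E
python3 r.py
```

```text
clock: 0.9
tcp_pos: [0.575, -0.0, 0.2313]
orientation: [0.0, 0.746, 0.666, 0.0]
wrist_force: [0.5, -0.4, 0.4]
finger_gap: -0.0004
grip_force: 0.0
rack x,y,z mm 55.80764569459187 89.35853328202457 231.32712520083663 -0.00043817988252122913 0.9 [ 0.49067921 -0.38542098  0.37153727]
```

```bash
python3 -m handwheel '[[27,13,0,0,0],[53,27,0,0,0],[53,27,0,0,0],[53,27,35,0,0],[53,27,70,0,0],[53,27,106,0,0],[53,27,106,0,0],[53,27,106,0,0]]'; python3 r.py
```

```text
clock: 1.7
tcp_pos: [0.6072, 0.0493, 0.1255]
orientation: [-0.0, 0.746, 0.666, -0.001]
wrist_force: [-0.1, -0.3, 0.2]
finger_gap: -0.0002
grip_force: 0.0
rack x,y,z mm 82.25476452234037 141.94857914475594 125.49813425671191 -0.00020733471196417063 1.7 [-0.13844609 -0.2609143   0.16771606]
```

```bash
python3 -m handwheel '[[0,-12,0,0,0],[0,-24,0,0,0],[0,-36,0,0,0],[0,-46,0,0,0],[0,-56,0,0,0],[0,-64,0,0,0],[0,-72,0,0,0],[0,-80,0,0,0]]'; python3 r.py; python3 - <<'E'
from workcell import imaging
import cv2
cv2.imwrite('pics/side1.png',imaging.read_camera('side')['color'][100:360,120:380])
E
```

```text
clock: 2.5
tcp_pos: [0.5279, 0.0587, 0.1255]
orientation: [0.0, 0.746, 0.666, 0.0]
wrist_force: [-0.1, 0.1, -0.2]
finger_gap: -0.0002
grip_force: 0.0
rack x,y,z mm 2.3540482976033643 142.32888715464367 125.50316138495532 -0.00016549652538584695 2.5 [-0.09939501  0.05857844 -0.20435345]
```

View pics/side1.png

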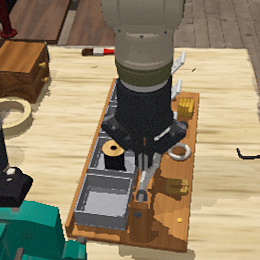

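The tag has fallen forward and the wrist force is zero. Next I'll back off, rise and go over to the front of the next tag (y'=+47.5).

```bash
python3 -m handwheel '[[0,18,0,0,0],[0,18,-35,0,0],[0,18,-70,0,0],[0,-20,-70,0,0],[-30,-55,-70,0,0],[-65,-82,-70,0,0],[-95,-84,-70,0,0],[-95,-84,-70,0,0]]' && python3 -m handwheel '[[0,0,35,0,0],[0,0,70,0,0],[0,0,70,0,0]]'; python3 r.py
```

```text
clock: 3.35
tcp_pos: [0.4332, -0.0285, 0.1956]
orientation: [0.001, 0.747, 0.665, -0.0]
wrist_force: [0.3, 0.6, 0.2]
finger_gap: 0.0002
grip_force: 0.0
clock: 3.65
tcp_pos: [0.431, -0.0252, 0.1217]
orientation: [-0.003, 0.746, 0.666, -0.002]
wrist_force: [-0.7, 0.4, 0.1]
finger_gap: 0.0001
grip_force: 0.0
rack x,y,z mm -84.48658981582136 48.071596899489144 121.67736255494604 0.00014036967973506787 3.65 [-0.67333965  0.41660164  0.09871248]
```

```bash
python3 -m handwheel '[[0,12,0,0,0],[0,24,0,0,0],[0,36,0,0,0],[0,48,0,0,0],[0,58,0,0,0],[0,68,0,0,0],[0,76,0,0,0],[0,84,0,0,0]]' && python3 -m handwheel '[[0,0,0,0,0],[0,-30,0,0,0],[0,-60,0,0,0],[0,-84,0,0,0],[-50,-84,0,0,0],[-95,-84,0,0,0],[-95,-84,0,0,0]]'; python3 r.py
```

```text
clock: 4.45
tcp_pos: [0.5182, -0.0358, 0.1252]
orientation: [-0.0, 0.746, 0.666, -0.0]
wrist_force: [-0.3, -0.5, -0.3]
finger_gap: 0.0
grip_force: 0.0
clock: 5.15
tcp_pos: [0.4234, -0.1248, 0.1258]
orientation: [0.001, 0.748, 0.664, -0.0]
wrist_force: [0.6, -0.3, -0.4]
finger_gap: 0.0001
grip_force: 0.0
rack x,y,z mm -80.77996746245199 -51.750138363236125 125.82447982892079 0.00013277324162671892 5.15 [ 0.56094371 -0.29365149 -0.35398389]
```

```bash
python3 -m handwheel '[[0,12,0,0,0],[0,24,0,0,0],[0,36,0,0,0],[0,48,0,0,0],[0,58,0,0,0],[0,68,0,0,0],[0,76,0,0,0],[0,84,0,0,0]]' && python3 -m handwheel '[[0,0,0,0,0],[0,-30,0,0,0],[0,-60,0,0,0],[0,-84,0,0,0],[-50,-84,0,0,0],[-95,-84,0,0,0],[-95,-84,0,0,0]]'; python3 r.py
```

```text
clock: 5.95
tcp_pos: [0.5076, -0.1301, 0.1252]
orientation: [-0.0, 0.746, 0.666, -0.0]
wrist_force: [-1.2, -0.5, 0.8]
finger_gap: -0.0002
grip_force: 0.0
clock: 6.65
tcp_pos: [0.4128, -0.2199, 0.126]
orientation: [0.002, 0.748, 0.664, -0.0]
wrist_force: [0.2, 0.5, -0.5]
finger_gap: 0.0002
grip_force: 0.0
rack x,y,z mm -80.61244407883285 -147.3847846911791 125.96118667775858 0.000200887782247822 6.65 [ 0.23632391  0.52230618 -0.54330287]
```

```bash
python3 -m handwheel '[[0,12,0,0,0],[0,24,0,0,0],[0,36,0,0,0],[0,48,0,0,0],[0,58,0,0,0],[0,68,0,0,0],[0,76,0,0,0],[0,84,0,0,0]]' && python3 -m handwheel '[[0,0,0,0,0],[0,-30,0,0,0],[0,-60,0,0,0],[0,-84,0,0,0],[0,-84,-50,0,0],[0,-84,-100,0,0],[0,-84,-100,0,0],[0,-84,-100,0,0]]'; python3 r.py
python3 - <<'E'
from workcell import imaging
import cv2,numpy as np
ims=[]
for n,(x0,x1,y0,y1) in dict(scene=(140,350,125,345),side=(180,330,145,355)).items():
    c=imaging.read_camera(n); np.savez(n+'0.npz',**c)
E
python3 m.py | grep tagtip
```

```text
clock: 7.45
tcp_pos: [0.4969, -0.2244, 0.1252]
orientation: [-0.0, 0.746, 0.666, -0.0]
wrist_force: [1.0, -0.5, 0.2]
finger_gap: -0.0002
grip_force: 0.0
clock: 8.25
tcp_pos: [0.4132, -0.2157, 0.2269]
orientation: [0.002, 0.746, 0.666, 0.0]
wrist_force: [-0.3, 0.1, -0.4]
finger_gap: -0.0
grip_force: 0.0
rack x,y,z mm -80.65536358022413 -143.23593057869803 226.89557151035277 -4.092647355562921e-05 8.25 [-0.277682    0.09150883 -0.44810083]
scene tagtip [167. 102.] 50 [0.564 0.243 0.125] [0.571 0.258 0.128] [0.579 0.274 0.136]
scene tagtip [171. 147.] 27 [0.487 0.056 0.145] [0.49  0.07  0.148] [0.496 0.081 0.151]
scene tagtip [254. 203.] 347 [ 0.523 -0.155  0.125] [ 0.537 -0.136  0.138] [ 0.549 -0.114  0.151]
scene tagtip [283. 239.] 443 [ 0.514 -0.25   0.125] [ 0.527 -0.231  0.138] [ 0.541 -0.208  0.152]
side tagtip [269. 159.] 159 [ 0.514 -0.247  0.125] [ 0.527 -0.223  0.138] [ 0.538 -0.205  0.151]
side tagtip [262. 187.] 200 [ 0.524 -0.156  0.125] [ 0.537 -0.129  0.138] [ 0.549 -0.112  0.151]
side tagtip [254. 221.] 250 [ 0.534 -0.058  0.125] [ 0.547 -0.035  0.139] [ 0.56  -0.018  0.152]
side tagtip [284. 265.] 249 [0.483 0.041 0.126] [0.496 0.065 0.14 ] [0.508 0.084 0.151]
side tagtip [207. 380.] 15 [0.586 0.25  0.126] [0.59  0.258 0.138] [0.594 0.266 0.159]
side tagtip [220. 381.] 71 [0.564 0.249 0.126] [0.574 0.255 0.133] [0.583 0.266 0.159]
```

View pics/crop0.png

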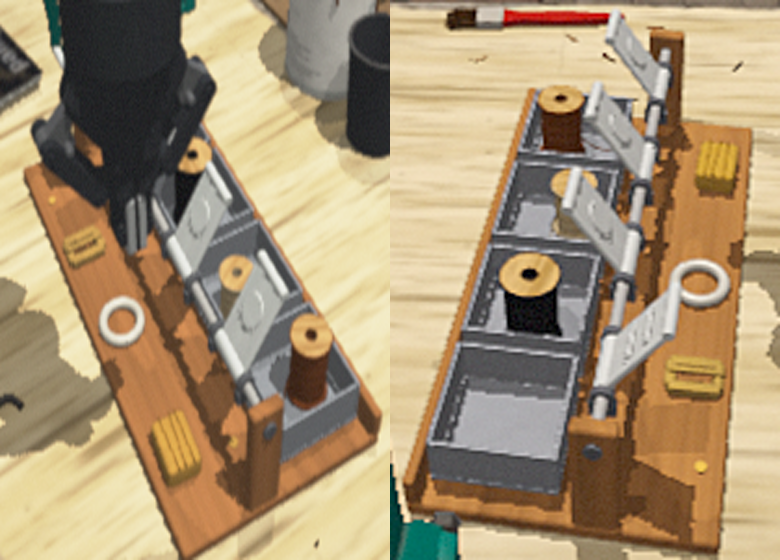

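The picture shows the three tags at the spool bins leaning back (side view crop: 635,55; 620,130; 600,215) and the empty bin's tag leaning forward (640,340). All tips are about 0.15 m high, so they rest at their stops. The loose things have not moved and the arm is clear.

```bash
python3 -c "
from workcell import workorder; print(workorder.hand_in())"
```

```text
the job is handed in; nothing more can be done
None
```

I pushed all four tags over, since every one stood wrong: the three at the spool bins now lean back and the empty bin's leans forward. The last camera check confirmed this with everything else in place, and the job is handed in (no verdict was returned).

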